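# Close a two-part press mould and fasten its hasp

## Robot

A 6-joint arm with a two-finger parallel gripper is mounted at the origin on a cart in front of the work surface, level with it; the furniture and walls round the work are solid. World frame = base frame: x ahead of the robot, y to its left, z up, the work surface at z = 0. Lengths are in m, angles in rad, forces in N, time in s.
With the tool pointing down it reaches from about 0.15 to 0.775 m from the base axis. Payload 6.1 kg.
Tool frame: the origin (TCP) lies midway between the tips of the shut fingers; the grasp point (between the pads) lies 19 mm behind it; z points along the fingers, y is the line along which they close (so a half turn about z gives the same grasp; the last joint's range is limited). The gripper opens to 85 mm and grips with 20 to 120 N. Pads are 22 mm wide; open, the fingers measure 114 mm over their backs; the gripper's body (76 mm by 85 mm) begins 54 mm behind the grasp point. The pads swing forward as they close: fully open they stand 13 mm farther back than shut.
Start: joints at [1.104, 0.126, -0.04, 1.405, 0, 1.571], TCP at [0.236, 0.469, 0.231] pointing down, gripper open.
Joint ranges: [-2.72, 2.72], [-0.95, 1.95], [-1.27, 1.35], [-1.78, 2.02], [-1.46, 1.47], [-3.14, 3.14]. Speed limits (rad/s): [2.39, 2.39, 3.01, 3.14, 3.14, 3.14].

## Interface

Orientations are given as a rotation vector (axis times angle).
In Python, from station import env gives the robot as it stands.
- The arm moves only by the shell command python3 -m creep 'ROWS' [FORCE]. ROWS is JSON, one flat list of numbers, 7 for each row, row after row: the gripper's target within -1 to 1 (shut at 1, half-way at 0, fully open at -1), then the shift along the tool's x, y, z scaled (see below), then the turn, a rotation vector about the tool's x, y, z scaled (see below). A call has 1 to 12 rows; each row shifts and turns the commanded pose from where the row before left it, along the tool's axes as they then stand; what a row does not reach is not made up. The controller multiplies each number of a shift by 0.06 m and each number of a turn by 5 degrees. A row lasts 1/8 s, in which the tool goes at most 62.5 mm and 10.7 degrees, less where a joint would pass 70% of its speed; a pose out of reach is approached as far as the arm can. A call with a number of a shift or a turn outside -1 to 1 is refused whole. A call with a gripper value outside its range is refused whole. The fingers move at their own pace and stop on an object; FORCE is the grip in N (left out, the last holds). Time passes only in rows, so rows that do not move let the fingers close. It gives the time, the measured TCP pose, the force, the opening and the grip force at its end, in the units of the state.
- env.sense(): the state, without advancing time (a new reading comes with each control period).
- env.grab_frame(name): name is "side" or "top" or "wrist"; returns a dict with "color" (384x512x3 uint8, red, green, blue), "intrinsics" (3x3 intrinsics, pixels), "cam_to_world" (4x4, takes a point from camera to world coordinates); the wrist camera has in their place "mount" (4x4, takes a point from camera to tool coordinates, whose origin is the TCP and whose axes are the flange's). Camera axes: x right, y down, z forward; pixel columns grow to the right and rows downward; lengths in m; the calibration is good to about 2 mm. A picture is of the moment at which its call begins: read the wrist's pose just before it. There is no depth.
- env.close_job(): hands the job in; it is judged then, once.
The state is a dict: "time": time; "q": joint angles; "joint_vel": joint speeds; "joint_efforts": joint torques, N m; "position": TCP position; "orientation": TCP orientation; "ft_force": force on the tool from outside, world axes, zero at the start; "torque": the same for the moment, N m; "gripper_width": finger opening in m; "grip_force": force on a finger pad.
Only numpy, scipy, OpenCV 4.12 (cv2) and the standard library are available. Lean on these libraries where they do the work, as an engineer would, in place of code of your own. Each camera call takes 0.05 s, during which the arm holds its last target. There are 200 camera calls.

## Task

Close the press mould: pick up the loose metal backplate by its wooden grip and lower it, without dropping it, over the two pins of the plaster half so that it lies flush, with its wire staple on the side of the hinged hasp. Then swing the hasp over until the staple stands in its slot and the strap lies fully down on the plate. Leave the jars and saucers round about where they are.

Things in the scene. Friction and masses are not known exactly. Their poses are not given: they have to be found in the camera images.
- mould: Lower mould half, fixed: plywood board 130 (x) x 188 (y) x 18 mm, on it a white plaster block 110 x 150 mm, top at z = 48 mm, with a round cavity. Origin: underside of board, below block's middle; z up. Two steel pins 10 mm thick at x = -38 and +38, y = -45 mm rise 24 mm from the plaster, tapered tops. At the +y end (board to y = 106) a hinge post 50 x 12 mm at y = 88, 58 high, carries the hasp
- mould_seat (a point): Middle of the plaster block's top face, 48 mm above the mould's origin, axes as the mould; the backplate's origin lies here when it is home
- mould_pin_a (a point): Top of the pin at x = -38 mm of the mould
- mould_pin_b (a point): Top of the pin at x = +38 mm of the mould
- hasp_hinge (a point): Hinge axis of the hasp, at y = 88, z = 62 mm of the mould; the axis runs along the mould's x
- hasp_tip (a point): End of the hasp's steel strap, 66 mm from the hinge axis, mid-width. Strap 3 mm thick, 44 mm wide; slot 30 mm (along the axis) wide from 20 to 42 mm off the axis, then a plain crossbar (42 to 56 mm off) and a slightly upturned tab 30 mm wide (55 to 66 mm off)
- hasp (a joint): Hasp angle, rad: 0 = closed, strap level on the seated backplate, pointing to the mould's -y; pi/2 = upright; more = leaning outward, to the mould's +y; stop at 2.4. Stiff hinge (about 0.035 N m): it stays where it is left and does not fall shut; press it down fully
- backplate: Loose upper half, 0.35 kg: aluminium plate 110 (x) x 150 (y) x 10 mm, flat, grip up. Origin: centre of underside, z up. Through holes 12.5 mm wide at x = -38 and +38, y = -45 mm. Wooden grip 18 (x) x 44 (y) mm, z = 10 to 46 mm, centred at y = -18 mm. Wire staple at y = 56 mm, 23 mm wide in x, 5 mm thick, up to z = 25.5 mm. It fits only with its +y the same way as the mould's +y
- backplate_grip (a point): Point in the wooden grip to take, 36 mm above the plate's underside, at x = 0, y = -12 mm of the plate (the block is 18 mm thick along the plate's x)
- backplate_staple (a point): Top of the wire staple, at y = 56 mm, z = 25.5 mm of the plate
- jar_a: Bystander: small round glaze jar with black lid, 47 mm wide, 59 mm high; origin under its centre
- jar_b: Bystander: small round glaze jar with pale lid, 50 mm wide, 63 mm high; origin under its centre
- saucer: Bystander: small teal saucer, 80 mm wide, 26 mm high; origin under its centre
Mind the look-alikes: they are no part of the job. What is shaped like the backplate but purple is not meant.

How it is judged:
On the way:
1. the backplate lies flush on the plaster, over both pins, while the hasp is still open (horizontal distance between backplate and mould_seat below 0.004 m and z of backplate in the frame of mould_seat between -0.003 and 0.0025 m and angle between the z axis of backplate and the z axis of mould, either way round below 0.03 rad and horizontal distance between backplate_staple and hasp_hinge below 0.04 m and value of joint hasp above 0.8 rad), for 0.2 s.
At the end, for the whole second after the job is handed in: The backplate lies flush on the plaster (within 2.5 mm of the seat in height, 4 mm sideways, 0.03 rad level) with the staple on the hasp's side, and the hasp is down over the staple (below 0.09 rad), all at rest (horizontal distance between backplate and mould_seat below 0.004 m and z of backplate in the frame of mould_seat between -0.003 and 0.0025 m and angle between the z axis of backplate and the z axis of mould, either way round below 0.03 rad and horizontal distance between backplate_staple and hasp_hinge below 0.04 m and value of joint hasp below 0.09 rad and linear speed of backplate below 0.02 m/s); the robot touches nothing.
It fails at once if the backplate is dropped: let go above the mould, more than 25 mm above its seat (horizontal distance between backplate and mould_seat below 0.06 m and z of backplate in the frame of mould_seat above 0.025 m and contact force between the fingers and backplate below 0.05 N).
It fails at once if a jar or the saucer is moved by more than 30 mm (distance of any of jar_a, jar_b, saucer from where it was at the start of the episode above 0.03 m).
It also fails if it takes over 54 s, if anything falls off the work surface, if the arm or the gripper's body presses on something with over 40 N, if the wrist force passes 120 N, or if a joint passes its speed limit or range.

## Working session

There is one attempt and no reset: what is moved stays moved. The work goes in short steps, Python scripts to look and compute and a shell command to move; the robot and the scene stay as the last step left them, time stands still between calls to the robot, and variables do not carry over. Pictures are saved under pics/ and viewed, at most 11 in all, crops included, and the job is handed in when it is done.

```bash
mkdir -p pics; ls; python3 - <<'E'
from station import env
import cv2,numpy as np
s=env.sense();print(s)
for n in("top","side","wrist"):
    f=env.grab_frame(n);cv2.imwrite(f"pics/{n}0.png",f["color"][:,:,::-1])
    np.savez(f"{n}0.npz",**f)
    print(n,{k:np.round(v,4).tolist() for k,v in f.items() if k!="color"})
E
```

```text
pics
{'time': 0.0, 'q': array([ 1.10398435e+00,  1.26383733e-01, -4.06363932e-02,  1.40541539e+00,
       -2.44264880e-05,  1.57078239e+00]), 'joint_vel': array([-0.00011923,  0.00138581,  0.00013265,  0.00115635, -0.00192952,
        0.0003987 ]), 'joint_efforts': array([ 3.44323213e-03, -4.35916579e+01,  3.52923417e+01,  1.75532070e-02,
        1.42287226e-04, -1.93121559e-05]), 'position': array([0.23608608, 0.46844428, 0.23051353]), 'orientation': array([-7.26523030e-01, -3.05606439e+00,  2.51360035e-03]), 'ft_force': array([-0.72693077,  0.53853397,  0.21467322]), 'torque': array([ 0.00956031, -0.04125505,  0.01039186]), 'grip_force': 0.0, 'gripper_width': 0.08499570749825508}
top {'intrinsics': [[476.7892, 0.0, 251.7558], [0.0, 476.7892, 196.8623], [0.0, 0.0, 1.0]], 'cam_to_world': [[-0.0152, -0.9879, 0.1543, 0.3867], [-0.9999, 0.0145, -0.0057, -0.0238], [0.0033, -0.1543, -0.988, 1.6168], [0.0, 0.0, 0.0, 1.0]]}
side {'intrinsics': [[392.7358, 0.0, 258.1201], [0.0, 392.7358, 186.6073], [0.0, 0.0, 1.0]], 'cam_to_world': [[-0.9993, -0.0299, 0.0235, 0.604], [-0.035, 0.4804, -0.8764, 1.0348], [0.0149, -0.8766, -0.4811, 0.6593], [0.0, 0.0, 0.0, 1.0]]}
wrist {'intrinsics': [[331.0271, 0.0, 254.3369], [0.0, 331.0271, 192.0388], [0.0, 0.0, 1.0]], 'mount': [[-0.0003, -0.9663, -0.2576, 0.0653], [1.0, -0.0005, 0.0006, 0.0002], [-0.0007, -0.2576, 0.9663, -0.1422], [0.0, 0.0, 0.0, 1.0]]}
```

View pics/top0.png

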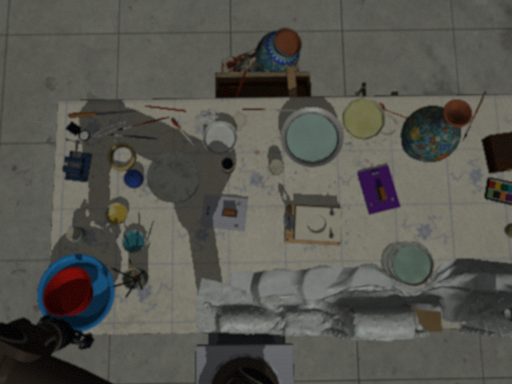

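View pics/side0.png

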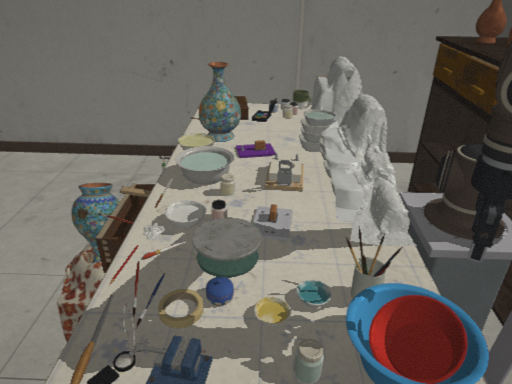

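The top view shows the backplate at about (230,212), the mould at (314,223) with its hinge post on the left at x≈288, and the purple decoy at (379,188). The jars are at (228,163) and (276,163), and the saucer is at (134,240). I'll enlarge the work area.

```bash
cat > h.py <<'E'
import numpy as np,cv2
from scipy.spatial.transform import Rotation as R
def ray(f,px,z,T=None):
    T=f["cam_to_world"] if T is None else T
    d=T[:3,:3]@np.linalg.inv(f["intrinsics"])@np.array([px[0],px[1],1.]);o=T[:3,3]
    return o+d*(z-o[2])/d[2]
def wristT(s,f):
    T=np.eye(4);T[:3,:3]=R.from_rotvec(s["orientation"]).as_matrix();T[:3,3]=s["position"];return T@f["mount"]
E
python3 - <<'E'
from h import *
f=np.load("top0.npz");g=np.load("side0.npz")
c=f["color"][140:260,190:350,::-1];c2=g["color"][150:240,195:315,::-1]
a=cv2.resize(c,(800,600),interpolation=cv2.INTER_CUBIC)
a=cv2.resize(c,(560,420),interpolation=cv2.INTER_CUBIC);b=cv2.resize(c2,(240,180),interpolation=cv2.INTER_CUBIC)
im=np.zeros((600,560,3),np.uint8);im[:420]=a;im[420:,:240]=b
cv2.imwrite("pics/crop.png",np.clip(im*1.3,0,255))
print(ray(f,(230,212),.03),ray(f,(314,223),.05),ray(f,(288,223),.05),ray(f,(228,163),.06),ray(f,(276,163),.06),ray(f,(220,130),.02))
E
```

```text
[0.58418721 0.04077219 0.03      ] [ 0.54104847 -0.23681165  0.05      ] [ 0.5423244  -0.15101753  0.05      ] [0.74544428 0.0448852  0.06      ] [ 0.74312822 -0.11551186  0.06      ] [0.87208774 0.07348259 0.02      ][ WARN:0@0.161] global loadsave.cpp:1063 imwrite_ Unsupported depth image for selected encoder is fallbacked to CV_8U.
```

View pics/crop.png

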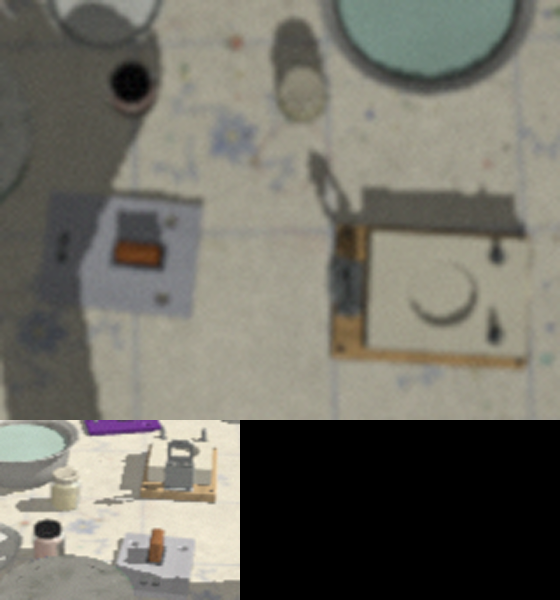

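View pics/wrist0.png

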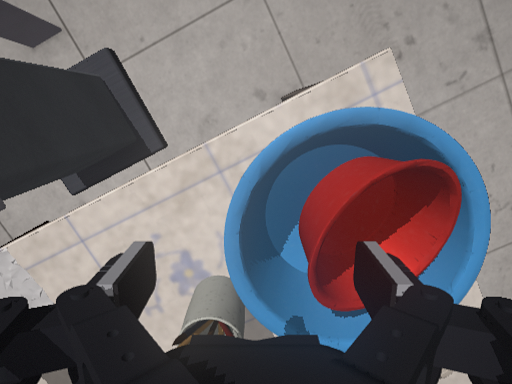

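The staple (left in the crop, at (62,247)) and the hasp are both toward world +y. So the plate only needs carrying across with a small yaw. The hasp stands about upright or leaning out. The wrist view shows a bucket and a pot below. I'll check how tall the brushes and bust are, then work out the approach.

```bash
python3 - <<'E'
from h import *
f=np.load("top0.npz");g=np.load("side0.npz")
def tri(a,b):
    A=[];B=[]
    P=np.zeros((3,3));q=np.zeros(3)
    for F,p in((f,a),(g,b)):
        T=F["cam_to_world"];d=T[:3,:3]@np.linalg.inv(F["intrinsics"])@np.array([*p,1.]);d/=np.linalg.norm(d)
        M=np.eye(3)-np.outer(d,d);P+=M;q+=M@T[:3,3]
    return np.round(np.linalg.solve(P,q),3)
def proj(F,X):
    T=F["cam_to_world"];x=T[:3,:3].T@(np.array(X)-T[:3,3]);u=F["intrinsics"]@x;return np.round(u[:2]/u[2])
for y in(.05,-.1,-.2,-.35):
  for h in(.15,.25,.35): print(y,h,proj(g,(.36,y,h)),proj(f,(.36,y,h)))
print("brush",tri((140,265),(360,232)))
c=lambda x,y:(190+x/3.5,140+y/3.5)
h=(ray(f,c(170,222),.01)+ray(f,c(162,300),.01))/2; st=ray(f,c(62,247),.02)
print("grip",ray(f,c(138,250),.046),"holes",h,"st",st,"yaw",np.degrees(np.arctan2(-(st-h)[0],(st-h)[1])))
s=np.array([.23608608, 0.46844428, 0.23051353]);Rm=R.from_rotvec([-7.26523030e-01, -3.05606439e+00,  2.51360035e-03]).as_matrix();print(Rm)
E
```

```text
0.05 0.15 [355. 180.] [226. 281.]
0.05 0.25 [360. 147.] [224. 281.]
0.05 0.35 [365. 111.] [222. 282.]
-0.1 0.15 [346. 158.] [275. 280.]
-0.1 0.25 [350. 127.] [277. 280.]
-0.1 0.35 [354.  95.] [279. 281.]
-0.2 0.15 [341. 145.] [308. 279.]
-0.2 0.25 [345. 117.] [313. 280.]
-0.2 0.35 [349.  86.] [318. 281.]
-0.35 0.15 [335. 129.] [358. 279.]
-0.35 0.25 [338. 103.] [366. 279.]
-0.35 0.35 [341.  75.] [375. 280.]
brush [0.403 0.312 0.156]
grip [0.58413343 0.04200077 0.046     ] holes [0.57766032 0.0164591  0.01      ] st [0.59139749 0.11630232 0.02      ] yaw -7.833993873395351
[[-8.93013858e-01  4.50028595e-01 -7.15894345e-04]
 [ 4.50029164e-01  8.93012641e-01 -1.47479994e-03]
 [-2.43994478e-05 -1.63919012e-03 -9.99998656e-01]]
```

```bash
python3 -m creep '[-1,0,0,-0.22,0,0,1, -1,0,0,-0.22,0,0,1, -1,0,0,-0.22,0,0,1, -1,0,0,-0.22,0,0,1, -1,0,0,-0.22,0,0,1, -1,0,0,-0.22,0,0,1, -1,0,0,-0.22,0,0,1, -1,0,0,-0.22,0,0,1, -1,0,0,-0.22,0,0,1, -1,0,0,-0.22,0,0,1, -1,0,0,-0.22,0,0,1, -1,0,0,-0.22,0,0,1]' 30; python3 -m creep '[-1,-0.66,0.49,0,0,0,0, -1,-0.66,0.49,0,0,0,0, -1,-0.66,0.49,0,0,0,0, -1,-0.66,0.49,0,0,0,0, -1,-0.66,0.49,0,0,0,0, -1,-0.66,0.49,0,0,0,0, -1,-0.66,0.49,0,0,0,0, -1,-0.66,0.49,0,0,0,0, -1,-0.66,0.49,0,0,0,0, -1,-0.66,0.49,0,0,0,0, -1,-0.66,0.49,0,0,0,0]'; python3 -m creep '[-1,0,0,0.8,0,0,1, -1,0,0,0.8,0,0,1, -1,0,0,0.8,0,0,0.2, -1,0,0,0.6,0,0,0, -1,0,0,0,0,0,0]'
python3 - <<'E'
from station import env
from h import *
s=env.sense();f=env.grab_frame("wrist");np.savez("w1.npz",T=wristT(s,f),**f)
print(s["position"],R.from_rotvec(s["orientation"]).as_matrix().round(3),s["q"].round(2))
cv2.imwrite("pics/w1.png",f["color"][:,:,::-1])
E
```

```text
time: 1.65
position: [0.2362, 0.4688, 0.3898]
orientation: [2.161, 2.28, -0.001]
ft_force: [0.0, 0.6, 0.5]
gripper_width: 0.0853
grip_force: 0.0
time: 3.02
position: [0.5847, 0.0509, 0.3895]
orientation: [-2.157, -2.283, 0.0]
ft_force: [0.2, 0.4, -0.2]
gripper_width: 0.085
grip_force: 0.0
time: 3.65
position: [0.5819, 0.0521, 0.2065]
orientation: [-2.364, -2.064, 0.008]
ft_force: [-0.2, -0.2, 0.1]
gripper_width: 0.0852
grip_force: 0.0
[0.58190148 0.0520659  0.20653557] [[ 0.135  0.991 -0.006]
 [ 0.991 -0.135 -0.001]
 [-0.001 -0.006 -1.   ]] [0.09 0.25 0.05 1.38 0.   1.8 ]
```

View pics/w1.png

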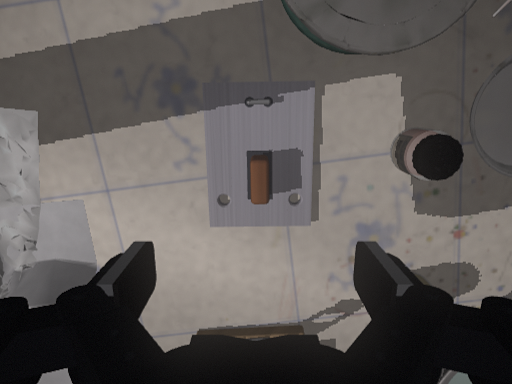

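The wrist view shows the plate squarely below. The holes are at (224,200) and (295,199), the staple at (259,101) and the grip at (260,180).

```bash
python3 - <<'E'
from h import *
f=np.load("w1.npz");T=f["T"]
c=f["color"]
a=ray(f,(224,200),.01,T);b=ray(f,(295,199),.01,T);s=ray(f,(259,101),.025,T)
print(a,b,np.linalg.norm(a-b),s)
d=b-a;yaw=np.arctan2(d[1],d[0]);Rz=np.array([[np.cos(yaw),-np.sin(yaw)],[np.sin(yaw),np.cos(yaw)]])
o=(a+b)[:2]/2+Rz@[0,.045];o2=s[:2]-Rz@[0,.056]
hsv=cv2.cvtColor(c,cv2.COLOR_RGB2HSV);m=cv2.inRange(hsv,(5,110,60),(20,255,255));m[:140]=0;m[215:]=0;m[:,:230]=0;m[:,290:]=0
ys,xs=np.where(m);r=cv2.minAreaRect(np.c_[xs,ys].astype(np.float32));print(r)
print("yaw deg",np.degrees(yaw),"origin",o,o2, "alt yaw",np.degrees(np.arctan2(-(s-(a+b)/2)[0],(s-(a+b)/2)[1])))
g=o+Rz@[0,-.012];print("grip",g,"tool yaw",np.degrees(np.arctan2(-.135,.991)))
print("grip top from px",ray(f,(260,157),.046,T),ray(f,(260,203),.046,T))
E
```

```text
[0.54383202 0.0230466  0.01      ] [0.6189358  0.01406805 0.01      ] 0.07563855745898308 [0.59408351 0.11884009 0.025     ]
((258.5, 182.0), (42.0, 15.0), 90.0)
yaw deg -6.817273056837534 origin [0.58672556 0.06323916] [0.58743613 0.06323602] alt yaw -7.217400054998007
grip [0.58530112 0.05132401] tool yaw -7.7574257861790334
grip top from px [0.58829211 0.06933322 0.046     ] [0.58251212 0.02549874 0.046     ]
```

```bash
python3 -m creep '[-1,0,0.05,0,-0.07,0,-0.15, -1,0,0,0.7,0,0,0, -1,0,0,0.7,0,0,0, -1,0,0,0.7,0,0,0, -1,0,0,0.6,0,0,0, -1,0,0,0.44,0,0,0, -1,0,0,0,0,0,0]'; python3 -m creep '[1,0,0,0,0,0,0, 1,0,0,0,0,0,0, 1,0,0,0,0,0,0, 1,0,0,0,0,0,0, 1,0,0,0,0,0,0, 1,0,0,0,0,0,0, 1,0,0,0,0,0,0, 1,0,0,0,0,0,0]' 50
```

```text
time: 4.58
position: [0.5879, 0.0517, 0.021]
orientation: [2.349, 2.08, 0.005]
ft_force: [0.1, 0.2, 0.2]
gripper_width: 0.0853
grip_force: 0.0
time: 5.58
position: [0.5881, 0.0518, 0.0221]
orientation: [2.349, 2.079, 0.007]
ft_force: [-2.2, 0.3, 6.7]
gripper_width: 0.0173
grip_force: 51.2
```

```bash
python3 -m creep '[1,0,0,-0.3,0,0,0, 1,0,0,-0.7,0,0,0, 1,0,0,-0.9,0,0,0, 1,0,0,-0.9,0,0,0, 1,0,0,-1,0,0,0, 1,0,0,0,0,0,0]'; python3 -m creep '[1,-0.66,0.317,0,0,0,0, 1,-0.66,0.317,0,0,0,0, 1,-0.66,0.317,0,0,0,0, 1,-0.66,0.317,0,0,0,0, 1,-0.66,0.317,0,0,0,0, 1,-0.66,0.317,0,0,0,0, 1,-0.66,0.317,0,0,0,0, 1,-0.66,0.317,0,0,0,0, 1,0,0,0,0,0,0,1,0,0,0,0,0,0]'
python3 - <<'E'
from station import env
from h import *
s=env.sense();f=env.grab_frame("wrist");np.savez("w2.npz",T=wristT(s,f),**f)
print(s["position"],R.from_rotvec(s["orientation"]).as_matrix().round(4),s["q"].round(2))
cv2.imwrite("pics/w2.png",cv2.resize(f["color"][:,:,::-1],(800,600)))
E
```

```text
time: 6.32
position: [0.5885, 0.052, 0.2554]
orientation: [2.345, 2.075, 0.018]
ft_force: [0.2, 0.0, -5.4]
gripper_width: 0.017
grip_force: 50.0
time: 7.58
position: [0.6986, -0.2809, 0.2483]
orientation: [2.352, 2.08, 0.005]
ft_force: [0.3, 0.1, -4.4]
gripper_width: 0.0171
grip_force: 50.6
[ 0.69862851 -0.28093151  0.24828949] [[ 1.223e-01  9.925e-01  3.200e-03]
 [ 9.925e-01 -1.223e-01  7.000e-04]
 [ 1.100e-03  3.100e-03 -1.000e+00]] [-0.38  0.62  0.7   1.65  0.    1.31]
```

View pics/w2.png

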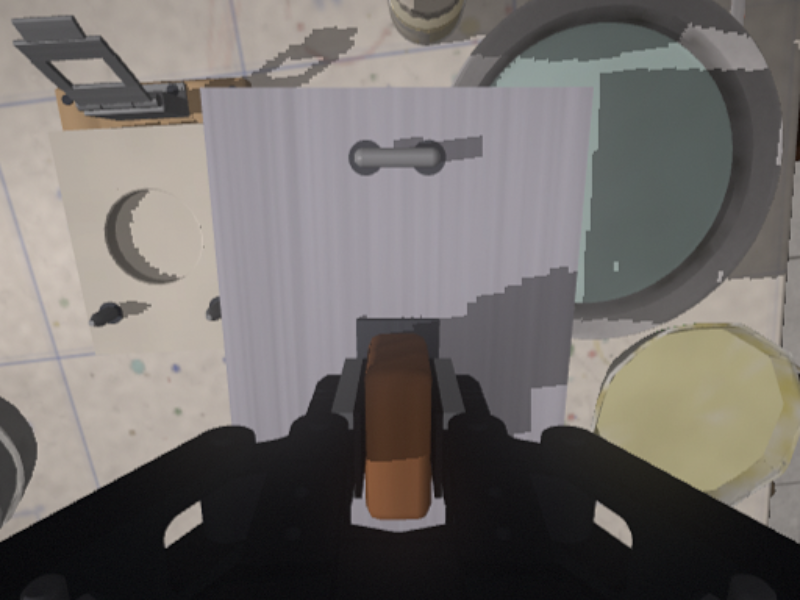

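The view shows the pin tops at about (97,321) and (211,313). The plaster corners are at (53,133) and (95,357), and the hasp leans outward. The held plate's far edge runs from (203,88) to (592,88), with the staple at (397,157).

```bash
python3 - <<'E'
from h import *
f=np.load("w2.npz");T=f["T"];k=1.5625
p=np.array([.69862851,-.28093151,.24828949])
Rt=(T@np.linalg.inv(np.load("top0.npz")["cam_to_world"]*0+np.load("w2.npz")["mount"]))[:3,:3]
g=cv2.cvtColor(f["color"],cv2.COLOR_RGB2GRAY)
np.set_printoptions(precision=4,suppress=True)
print(g[190:213,54:98:1][:, :44][::2,::2]); print(g[186:212:2,128:144])
P=lambda u,v,z:ray(f,(u/k,v/k),z,T)
a=P(97,320,.071);b=P(211,313,.071);print("pins",a,b,np.linalg.norm(a-b))
tl,bl,tr=P(53,133,.048),P(95,357,.048),P(203,125,.048)
print("plaster tl,bl",tl,bl,np.linalg.norm(tl-bl),"yaw",np.degrees(np.arctan2(-(tl-bl)[0],(tl-bl)[1])),np.degrees(np.arctan2((tr-tl)[1],(tr-tl)[0])))
zt=p[2]-.0115
A,B,S=P(203,88,zt),P(592,88,zt),P(397,157,p[2]+.0035-.002)
for n,X in(("A",A),("B",B),("S",S)):print(n,X,"tool",Rt.T@(X-p))
print(np.linalg.norm(A-B))
E
```

```text
[[176 177 176 176 177 177 177 177 178 178 178 178 178 180 180 181 180 180
  180 182 183 183]
 [176 176 177 177 177 178 179 180 168 182 180 181 182 180 153 154 153 185
  185 184 183 182]
 [179 176 177 177 177 178  95  64  65  59 121 141 101 104 106 106 107 105
  104 103 156 157]
 [184 176 177 177 179  94  68  62  62  60  35  61 108 107 106 108 109 108
  108 106 151 152]
 [189 176 176 178 177  56  55  54  54  52  48  34  96 107 107 106 107 108
  107 150 150 182]
 [187 175 176 137  50  55  55  53  51  51  50  38  72 107 104 103 103 110
  146 182 179 180]
 [188 176 132  61  58  56  54  52  52  51  50  52  57 102 183 181 180 181
  179 179 179 180]
 [186 177  74  60  58  56  53  51  48  53  65  70 149 181 177 176 176 178
  179 178 179 178]
 [185 170 144  74  54  52  46  84  71  59  96 157 178 177 175 176 176 177
  178 177 178 179]
 [185 182 152  92  65  87 133 182 180 181 179 176 176 176 177 176 175 177
  177 177 178 178]
 [188 186 175 177 179 179 176 175 176 176 176 176 175 176 176 176 176 176
  177 177 178 179]
 [190 188 175 175 175 176 175 176 176 175 176 176 175 176 175 175 176 176
  1
[... 588 characters left out ...]
67  66  62  61  59  89 162 159]
 [181 180 181 177 152 139 123  86  54  62  90 101 155 154 158 158]
 [180 180 180 180 181 181 183 183 184 183 182 181 180 178 160 157]
 [181 180 180 180 180 180 180 179 180 179 179 177 178 177 163 157]
 [180 180 180 180 180 180 180 179 179 179 179 178 180 178 165 156]]
pins [ 0.5028 -0.2896  0.071 ] [ 0.5767 -0.294   0.071 ] 0.07397171217282127
plaster tl,bl [ 0.494  -0.1715  0.048 ] [ 0.4795 -0.3212  0.048 ] 0.15040955539340972 yaw -5.537698937084968 -4.1396183150908294
A [ 0.6555 -0.1896  0.2368] tool [ 0.0853 -0.054   0.0114]
B [ 0.7626 -0.2028  0.2368] tool [0.0853 0.0539 0.0118]
S [ 0.7065 -0.2146  0.2498] tool [ 0.0668 -0.0003 -0.0014]
0.10791966656698047
```

```bash
python3 - <<'E'
from h import *
f=np.load("w2.npz");c=f["color"][75:235,20:150,::-1]
cv2.imwrite("pics/crop2.png",cv2.resize(c,None,fx=3.7,fy=3.7,interpolation=cv2.INTER_CUBIC))
E
```

```text
(no output)
```

View pics/crop2.png

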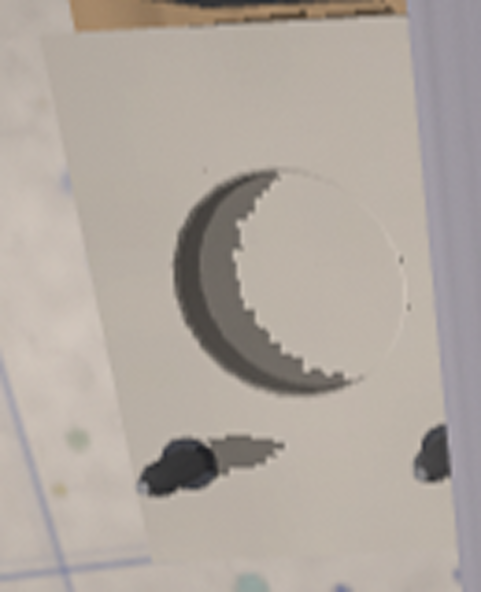

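Crop: pin a tip at (150,484) with its base at (188,465), pin b tip at (428,468). The plaster edges run (43,35)→(148,555) and (43,35)→(408,15).

```bash
python3 - <<'E'
from h import *
np.set_printoptions(precision=4,suppress=True)
f=np.load("w2.npz");T=f["T"]
P=lambda u,v,z:ray(f,((u+.5)/3.7+19.5,(v+.5)/3.7+74.5),z,T)
a,b,ab=P(150,484,.072),P(428,468,.072),P(188,465,.048)
print(a,b,np.linalg.norm(a-b),np.degrees(np.arctan2((b-a)[1],(b-a)[0])),ab)
tl,l2,tr=P(43,35,.048),P(148,555,.048),P(408,15,.048)
print(tl,l2,tr,"yaws",np.degrees(np.arctan2(-(tl-l2)[0],(tl-l2)[1])),np.degrees(np.arctan2((tr-tl)[1],(tr-tl)[0])))
for yd in(-4,-5):
  y=np.radians(yd);M=np.array([[np.cos(y),-np.sin(y)],[np.sin(y),np.cos(y)]])
  for X,q in((a,(-.038,-.045)),(b,(.038,-.045)),(ab,(-.038,-.045)),(tl,(-.055,.075))):print(yd,X[:2]-M@q)
E
```

```text
[ 0.5014 -0.2898  0.072 ] [ 0.5772 -0.2946  0.072 ] 0.07593025201097559 -3.6733705362029934 [ 0.4985 -0.291   0.048 ]
[ 0.4917 -0.1703  0.048 ] [ 0.4794 -0.3167  0.048 ] [ 0.589  -0.1772  0.048 ] yaws -4.781711464185376 -4.0632512650500265
-4 [ 0.5424 -0.2475]
-4 [ 0.5424 -0.2471]
-4 [ 0.5395 -0.2488]
-4 [ 0.5413 -0.2489]
-5 [ 0.5432 -0.2482]
-5 [ 0.5432 -0.2465]
-5 [ 0.5403 -0.2495]
-5 [ 0.5399 -0.2498]
```

```bash
python3 -m creep '[1,0,0,0,0,0,-0.6, 1,0.047,-0.663,0,0,0,0, 1,0.047,-0.663,0,0,0,0, 1,0.047,-0.663,0,0,0,0, 1,0.047,-0.663,0,0,0,0, 1,0,0,0.7,0,0,0, 1,0,0,0.7,0,0,0, 1,0,0,0.5,0,0,0, 1,0,0,0.2,0,0,0, 1,0,0,0,0,0,0, 1,0,0,0,0,0,0]'
python3 - <<'E'
from station import env
from h import *
s=env.sense()
M=R.from_rotvec(s["orientation"]).as_matrix();print(s["position"],M.round(4),np.degrees(np.arctan2(M[1,1],M[0,1])),s["ft_force"],s["torque"])
f=env.grab_frame("wrist");np.savez("w3.npz",T=wristT(s,f),**f);g=env.grab_frame("side")
im=np.zeros((384,800,3),np.uint8);im[:,:512]=f["color"][:,:,::-1]
im[:288,512:]=cv2.resize(g["color"][120:220,235:335,::-1],(288,288),interpolation=cv2.INTER_CUBIC)
cv2.imwrite("pics/w3.png",im)
E
```

```text
time: 9.0
position: [0.5427, -0.2589, 0.125]
orientation: [2.292, 2.138, 0.008]
ft_force: [-0.7, 0.1, -4.2]
gripper_width: 0.017
grip_force: 51.1
[ 0.54267095 -0.25890381  0.12503364] [[ 0.0692  0.9976  0.0084]
 [ 0.9976 -0.0692 -0.0019]
 [-0.0013  0.0085 -1.    ]] -3.9701264656916417 [-0.73283644  0.10597966 -4.16375282] [-0.03961328 -0.00578932  0.00183596]
```

View pics/w3.png

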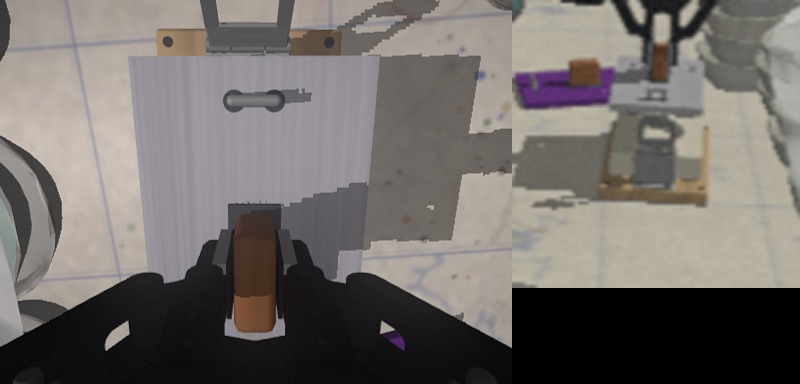

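Wrist view: the hinge knuckles span cols 206–290 at row 52 and the board 156–341 at row 42. The staple is at (254,100), clear of the hasp, which leans outward. I'll use these to check the alignment in x.

```bash
python3 - <<'E'
from h import *
np.set_printoptions(precision=4,suppress=True)
f=np.load("w3.npz");T=f["T"];p=np.array([.54267,-.2589,.12503])
P=lambda u,v,z:ray(f,(u,v),z,T)
h=(P(206,52,.062)+P(290.5,52,.062))/2;bd=(P(156,45,.018)+P(341,45,.018))/2
e=(P(129.5,56,.114)+P(379.5,56,.114))/2;s=P(254,100,.1275)
g=f["color"].mean(2)
print("widths",P(206,52,.062)-P(290.5,52,.062),P(156,45,.018)-P(341,45,.018),P(129.5,56,.114)-P(379.5,56,.114))
y=np.radians(-4);ex=np.array([np.cos(y),np.sin(y)]);ey=np.array([-ex[1],ex[0]])
for n,X in(("hinge",h),("board",bd),("edge",e),("staple",s)):print(n,X,"along ex,ey rel TCP",(X[:2]-p[:2])@ex,(X[:2]-p[:2])@ey)
E
```

```text
widths [-0.0486  0.0033  0.    ] [-0.1285  0.0088  0.    ] [-0.1076  0.0074  0.    ]
hinge [ 0.5461 -0.1647  0.062 ] along ex,ey rel TCP -0.0031304126198488007 0.09423192788183804
board [ 0.5468 -0.154   0.018 ] along ex,ey rel TCP -0.0031979256674852345 0.1049124787115705
edge [ 0.5488 -0.1738  0.114 ] along ex,ey rel TCP 0.0001440257635409624 0.08536556423744356
staple [ 0.547  -0.1921  0.1275] along ex,ey rel TCP -0.00033570375780001655 0.06694051619153796
```

```bash
python3 - <<'E'
from h import *
np.set_printoptions(precision=4,suppress=True)
f=np.load("w3.npz");T=f["T"];p=np.array([.54267,-.2589,.12503])
g=f["color"].astype(int)
for c in(180,190,320): print(c,[tuple(g[r,c]) for r in range(25,36)])
y=np.radians(-4);ex=np.array([np.cos(y),np.sin(y)]);ey=np.array([-ex[1],ex[0]])
for r in(28,29,30,31):X=ray(f,(190,r),.018,T);print(r,(X[:2]-p[:2])@ey-.106)
print([tuple(g[r,248]) for r in range(36,60)])
E
```

```text
180 [(np.int64(176), np.int64(166), np.int64(158)), (np.int64(175), np.int64(166), np.int64(158)), (np.int64(176), np.int64(167), np.int64(160)), (np.int64(148), np.int64(139), np.int64(131)), (np.int64(114), np.int64(97), np.int64(80)), (np.int64(130), np.int64(108), np.int64(86)), (np.int64(139), np.int64(116), np.int64(92)), (np.int64(147), np.int64(122), np.int64(98)), (np.int64(149), np.int64(125), np.int64(99)), (np.int64(148), np.int64(124), np.int64(98)), (np.int64(150), np.int64(127), np.int64(100))]
190 [(np.int64(174), np.int64(166), np.int64(157)), (np.int64(173), np.int64(166), np.int64(158)), (np.int64(174), np.int64(166), np.int64(159)), (np.int64(147), np.int64(138), np.int64(131)), (np.int64(108), np.int64(92), np.int64(76)), (np.int64(123), np.int64(103), np.int64(81)), (np.int64(131), np.int64(109), np.int64(87)), (np.int64(137), np.int64(114), np.int64(90)), (np.int64(140), np.int64(117), np.int64(92)), (np.int64(140), np.int64(117), np.int64(93)), (np.int64(140), np.int64(117), np.int64(93))]
320 [(np.int64(154), np.int64(148), np.int64(150)), (np.int64(147), np.
[... 914 characters left out ...]
int64(86)), (np.int64(86), np.int64(85), np.int64(86)), (np.int64(92), np.int64(90), np.int64(91)), (np.int64(105), np.int64(102), np.int64(104)), (np.int64(108), np.int64(106), np.int64(109)), (np.int64(100), np.int64(98), np.int64(100)), (np.int64(93), np.int64(92), np.int64(93)), (np.int64(81), np.int64(80), np.int64(82)), (np.int64(92), np.int64(91), np.int64(93)), (np.int64(122), np.int64(120), np.int64(122)), (np.int64(130), np.int64(128), np.int64(130)), (np.int64(134), np.int64(132), np.int64(136)), (np.int64(146), np.int64(142), np.int64(149)), (np.int64(151), np.int64(147), np.int64(155)), (np.int64(149), np.int64(146), np.int64(153)), (np.int64(150), np.int64(147), np.int64(155))]
```

```bash
python3 -m creep '[1,-0.007,-0.05,0,0,0,0.04, 1,0,0,0.2,0,0,0, 1,0,0,0.2,0,0,0, 1,0,0,0,0,0,0]'; python3 -m creep '[1,0,0,0.05,0,0,0, 1,0,0,0.05,0,0,0, 1,0,0,0,0,0,0]';  python3 -m creep '[1,0,0,0.03,0,0,0, 1,0,0,0.03,0,0,0, 1,0,0,0,0,0,0]'
```

```text
time: 9.6
position: [0.5379, -0.2585, 0.0972]
orientation: [2.3, 2.138, 0.004]
ft_force: [-0.0, 0.9, -4.7]
gripper_width: 0.0172
grip_force: 51.1
time: 9.98
position: [0.539, -0.259, 0.0931]
orientation: [2.298, 2.136, 0.006]
ft_force: [0.6, 0.1, -3.8]
gripper_width: 0.0172
grip_force: 51.2
time: 10.35
position: [0.5389, -0.259, 0.0895]
orientation: [2.298, 2.136, 0.006]
ft_force: [0.8, 0.5, -4.4]
gripper_width: 0.0167
grip_force: 51.2
```

```bash
python3 -m creep '[1,0,0,0.04,0,0,0, 1,0,0,0.04,0,0,0, 1,0,0,0,0,0,0]';  python3 -m creep '[1,0,0,0.04,0,0,0, 1,0,0,0.04,0,0,0, 1,0,0,0,0,0,0]'
```

```text
time: 10.72
position: [0.5389, -0.259, 0.0845]
orientation: [2.298, 2.136, 0.006]
ft_force: [-0.4, 0.8, -4.0]
gripper_width: 0.0172
grip_force: 51.2
time: 11.1
position: [0.5389, -0.259, 0.0797]
orientation: [2.298, 2.136, 0.006]
ft_force: [-0.7, -0.8, -4.0]
gripper_width: 0.0172
grip_force: 51.2
```

The plate is sliding down the pins without resistance.

```bash
python3 -m creep '[1,0,0,0.04,0,0,0, 1,0,0,0.04,0,0,0, 1,0,0,0,0,0,0]';  python3 -m creep '[1,0,0,0.04,0,0,0, 1,0,0,0.03,0,0,0, 1,0,0,0,0,0,0]'
```

```text
time: 11.48
position: [0.5389, -0.259, 0.0749]
orientation: [2.298, 2.136, 0.006]
ft_force: [-1.0, -0.4, -4.5]
gripper_width: 0.017
grip_force: 51.2
time: 11.85
position: [0.539, -0.259, 0.0708]
orientation: [2.298, 2.136, 0.006]
ft_force: [0.0, 0.2, -4.1]
gripper_width: 0.0171
grip_force: 51.2
```

```bash
python3 -m creep '[1,0,0,0.02,0,0,0, 1,0,0,0,0,0,0]';  python3 -m creep '[1,0,0,0.02,0,0,0, 1,0,0,0,0,0,0]'; python3 -m creep '[1,0,0,0.02,0,0,0, 1,0,0,0,0,0,0]'
```

```text
time: 12.1
position: [0.5393, -0.2591, 0.0702]
orientation: [2.297, 2.135, 0.006]
ft_force: [-0.1, 1.0, -1.4]
gripper_width: 0.0171
grip_force: 51.7
time: 12.35
position: [0.5393, -0.2591, 0.0702]
orientation: [2.297, 2.135, 0.007]
ft_force: [-3.3, 0.6, 7.3]
gripper_width: 0.017
grip_force: 52.8
time: 12.6
position: [0.5393, -0.2592, 0.0701]
orientation: [2.296, 2.134, 0.007]
ft_force: [-6.0, 2.9, 13.3]
gripper_width: 0.0166
grip_force: 53.8
```

It's seated: contact shows at TCP z = 0.070, as expected. I'll release, rise a little and look.

```bash
python3 -m creep '[0.4,0,0,-0.03,0,0,0, 0.4,0,0,0,0,0,0, 0,0,0,0,0,0,0, 0,0,0,0,0,0,0, 0,0,0,-0.2,0,0,0, 0,0,0,-0.6,0,0,0, 0,0,0,-0.8,0,0,0, 0,0,0,-0.8,0,0,0, 1,0,0,0,0,0,0, 1,0,0,0,0,0,0]'
python3 - <<'E'
from station import env
from h import *
s=env.sense();f=env.grab_frame("wrist");T=wristT(s,f);np.savez("w4.npz",T=T,**f);g=env.grab_frame("side");np.savez("s4.npz",**g);print(s["position"],s["q"].round(2))
im=np.zeros((384,800,3),np.uint8);im[:,:512]=f["color"][:,:,::-1]
im[:288,512:]=cv2.resize(g["color"][120:220,235:335,::-1],(288,288),interpolation=cv2.INTER_CUBIC)
cv2.imwrite("pics/w4.png",im)
y=np.radians(-4.2);ex=np.array([np.cos(y),np.sin(y),0]);ey=np.array([-ex[1],ex[0],0]);H=np.array([.5401,-.2483,0])+.088*ey+[0,0,.062]
def pr(F,T,X):
    x=T[:3,:3].T@(X-T[:3,3]);u=F["intrinsics"]@x;return (u[:2]/u[2]).round(0)
w2=np.load("w2.npz")
for t in(1.6,1.8,2.0,2.2,2.4):
    X=H+.066*(-np.cos(t)*ey+np.sin(t)*np.array([0,0,1]));print(t,X.round(3),pr(w2,w2["T"],X),pr(g,g["cam_to_world"],X),pr(f,T,X))
E
```

```text
time: 13.85
position: [0.5383, -0.2589, 0.2134]
orientation: [2.297, 2.135, 0.006]
ft_force: [-0.9, -0.0, -0.9]
gripper_width: 0.0069
grip_force: 0.0
[ 0.53832575 -0.25894678  0.21343463] [-0.45  0.26  0.08  1.39  0.    1.19]
1.6 [ 0.547 -0.159  0.128] [29. 52.] [286. 155.] [255.  47.]
1.8 [ 0.548 -0.146  0.126] [26. 33.] [285. 157.] [255.  25.]
2.0 [ 0.549 -0.133  0.122] [26. 15.] [285. 159.] [255.   5.]
2.2 [ 0.549 -0.122  0.115] [29.  1.] [285. 163.] [255. -12.]
2.4 [ 0.55  -0.112  0.107] [ 34. -10.] [285. 167.] [255. -24.]
```

View pics/w4.png

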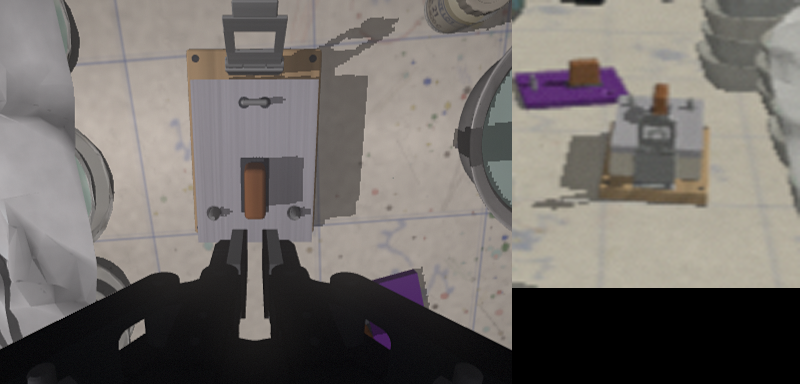

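The plate lies flat with both pins standing through it at (214,213) and (294,212). The hasp leans outward at about 2.05 rad, its tip at the top edge of the image near (255,0). Next I'll go behind the hasp with the fingers shut.

```bash
python3 -m creep '[1,0.65,0,0,0,0,0, 1,0.65,0,0,0,0,0, 1,0.65,0,0,0,0,0, 1,0.65,0,0,0,0,0, 1,0,0,0,0,0,0, 1,0,0,0.6,0,0,0, 1,0,0,0.6,0,0,0, 1,0,0,0.52,0,0,0, 1,0,0,0,0,0,0, 1,0,0,0,0,0,0]'; python3 -m creep '[1,-0.2,0,0,0,0,0, 1,-0.2,0,0,0,0,0, 1,-0.2,0,0,0,0,0, 1,-0.17,0,0,0,0,0, 1,0,0,0,0,0,0]'
```

```text
time: 15.2
position: [0.5505, -0.1041, 0.1107]
orientation: [2.298, 2.134, 0.006]
ft_force: [0.7, -0.3, 0.6]
gripper_width: -0.0001
grip_force: 0.0
time: 15.82
position: [0.5468, -0.1506, 0.1099]
orientation: [2.299, 2.134, 0.006]
ft_force: [0.4, -0.4, -0.4]
gripper_width: -0.0002
grip_force: 0.0
```

```bash
python3 -m creep '[1,-0.167,0,0.017,0,0,0, 1,-0.167,0,0.017,0,0,0, 1,-0.125,0,0.09,0,0,0, 1,-0.125,0,0.09,0,0,0, 1,0,0,0,0,0,0]'; python3 - <<'E'
from station import env
from h import *
s=env.sense();f=env.grab_frame("wrist");g=env.grab_frame("side")
im=np.zeros((384,800,3),np.uint8);im[:,:512]=f["color"][:,:,::-1]
im[:288,512:]=cv2.resize(g["color"][120:220,235:335,::-1],(288,288),interpolation=cv2.INTER_CUBIC)
cv2.imwrite("pics/w5.png",im)
E
```

```text
time: 16.45
position: [0.5439, -0.185, 0.0963]
orientation: [2.299, 2.135, 0.005]
ft_force: [0.7, 0.1, -0.0]
gripper_width: -0.0003
grip_force: 0.0
```

View pics/w5.png

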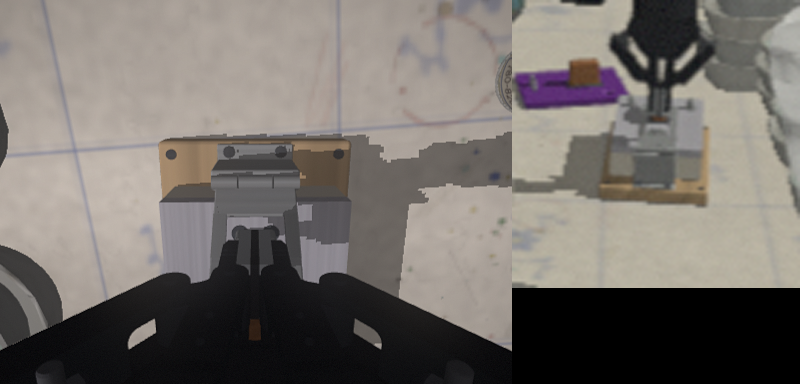

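The hasp has swung past upright and leans over the plate ahead of the fingers, with the staple at (255,232) showing in the slot. I'll keep following it down.

```bash
python3 -m creep '[1,-0.167,0,0.2,0,0,0, 1,-0.167,0,0.133,0,0,0, 1,-0.117,0,0.117,0,0,0, 1,0,0,0,0,0,0]'; python3 -m creep '[1,-0.07,0,0.03,0,0,0, 1,0,0,0.03,0,0,0, 1,0,0,0,0,0,0]'
```

```text
time: 17.05
position: [0.542, -0.2121, 0.0692]
orientation: [2.3, 2.135, 0.005]
ft_force: [-0.2, -0.3, 0.0]
gripper_width: 0.0002
grip_force: 0.0
time: 17.42
position: [0.5424, -0.2156, 0.0666]
orientation: [2.298, 2.135, 0.006]
ft_force: [1.0, -0.1, 1.2]
gripper_width: 0.0
grip_force: 0.0
```

```bash
python3 -m creep '[1,0,0,0.03,0,0,0, 1,0,0,0,0,0,0]'; python3 -m creep '[1,0,0,0.03,0,0,0, 1,0,0,0,0,0,0]'; python3 -m creep '[1,0,0,0.02,0,0,0, 1,0,0,0,0,0,0]'
```

```text
time: 17.68
position: [0.5424, -0.2156, 0.0647]
orientation: [2.298, 2.136, 0.006]
ft_force: [-0.5, 0.5, 0.1]
gripper_width: -0.0001
grip_force: 0.0
time: 17.92
position: [0.5424, -0.2157, 0.0629]
orientation: [2.298, 2.135, 0.006]
ft_force: [-0.1, -0.6, 0.2]
gripper_width: -0.0
grip_force: 0.0
time: 18.18
position: [0.5425, -0.2157, 0.0626]
orientation: [2.297, 2.135, 0.007]
ft_force: [-1.5, 1.1, 5.7]
gripper_width: 0.0002
grip_force: 2.8
```

```bash
python3 -m creep '[1,0,0,0.02,0,0,0, 1,0,0,0.01,0,0,0,1,0,0,0,0,0,0]'; python3 -m creep '[1,0,0,-0.3,0,0,0, 1,0,0,-0.7,0,0,0, 1,0,0,-0.9,0,0,0, 1,-0.5,0,-0.6,0,0,0, 1,-0.3,0,0,0,0,0, 1,0,0,0,0,0,0]';python3 - <<'E'
from station import env
from h import *
s=env.sense();f=env.grab_frame("wrist");g=env.grab_frame("side")
im=np.zeros((384,800,3),np.uint8);im[:,:512]=f["color"][:,:,::-1]
im[:288,512:]=cv2.resize(g["color"][120:220,235:335,::-1],(288,288),interpolation=cv2.INTER_CUBIC)
cv2.imwrite("pics/w6.png",im)
E
```

```text
time: 18.55
position: [0.5426, -0.2158, 0.0623]
orientation: [2.297, 2.134, 0.007]
ft_force: [-4.9, 2.3, 15.3]
gripper_width: 0.0001
grip_force: 7.6
time: 19.3
position: [0.5376, -0.2643, 0.2089]
orientation: [2.301, 2.134, 0.006]
ft_force: [-0.6, 0.5, -0.1]
gripper_width: -0.0001
grip_force: 0.0
```

View pics/w6.png

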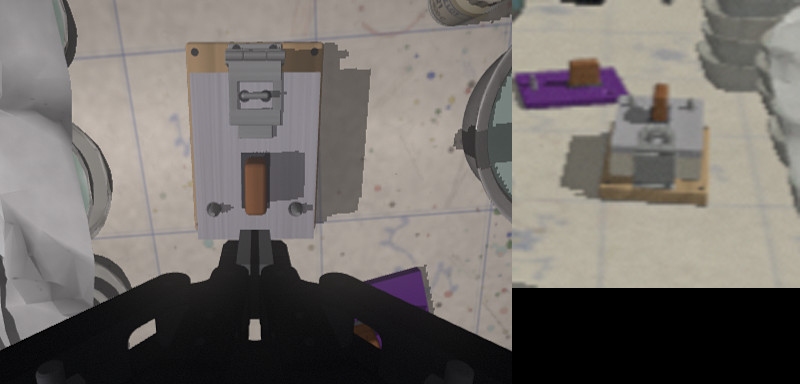

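The strap lies flat with the staple standing in its slot at (255,96). Both pins stand through the plate and the arm is clear, so I'm handing it in.

```bash
python3 -c "
from station import env
print(env.close_job())"
```

```text
the job is handed in; nothing more can be done
None
```

I closed the mould and handed the job in at about 19 s: the last picture shows the backplate flush over both pins and the hasp flat with the staple in its slot. The hand-in returned no verdict.

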